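# Open the pressure cap of a food flask

## Task

Open the steel food flask: turn its red pressure cap anticlockwise (seen from above) without pressing until you feel the first stop, press it down there against its spring, turn it on past the stop until it comes free, and lift it off. Set the cap down gently, grip upwards, wholly inside the shallow round aluminium dish, and let go. Never force the cap, least of all down onto its delicate guard ring before the stop, and leave everything else on the counter where it stands.

Things in the scene. Friction and masses are not known exactly. Their poses are not given: they have to be found in the camera images.
- cap: Red pressure cap, 70 mm across, 0.11 kg. Origin: centre of its stem's underside; z up along its axis. Disc top 32.5 mm above the origin; on it an upright grip bar, 56 mm long along x, 14 mm thick along y, up to 66.5 mm. Pinch the bar across y. The skirt's lower edge is 8.5 mm above the origin: put down, the cap stands on its stem (26 mm across). Locked on the flask at the start.
- cap_grip (a point): Point on the cap's axis, 56.5 mm above its origin, in the grip bar 10 mm below its top: the height for the middle of the finger pads. Axes as the cap's. Turned anticlockwise from above, the cap meets a firm first stop after 0.25 to 0.75 rad (differs every time, cannot be seen: feel for it; sliding takes under 0.2 N m, 0.4 N m is plainly the stop).
- cap_lugs (a point): Point on the cap's axis level with the tops of its two hidden lugs (10 mm above its origin, 50 mm tip to tip along x). Not yet at the stop, the cap sinks only 1.5 mm, onto a delicate guard ring. At the stop (or up to 0.05 rad before) it can be pressed down 9 mm, to a hard bottom. Down by more than 5 mm it can be turned on under the stop and must be kept down for the next 0.68 rad.
- flask: Steel food flask with green bands, 96 mm across, fixed in a black 124 mm square cradle on the counter; it does not move. Origin: centre of the cradle's underside, on the counter, z up along the cap's axis. The mouth's rim is 134 mm up, the top of the fitted cap's grip bar 184.5 mm. Its yaw tells nothing about where the stop is.
- flask_mouth (a point): Centre of the flask's mouth at the rim, 134 mm above the counter. The cap is free to lift when turned 0.80 rad (+-0.12) past the first stop; a hard end wall comes about 0.95 rad past it. A total contact force of 60 N between cap and flask (stops, sill, valve plate) is too rough: about 1 N m against the stop.
- valve (a joint): Sprung valve plate in the flask's mouth under the cap (m, grows downwards): 0 with the cap off, 0.003 with the cap on and not pressed, 0.012 pressed right down. Its spring pushes the cap up with about 4 N at rest, 9 N when the cap is down 5.5 mm, 12 N at 9 mm.
- guard (a joint): Brass guard ring hidden in the flask's neck under the cap's lugs (m, grows downwards as it bends): 0 untouched. It gives 1 mm per 8 N if the cap is pressed before it stands at the first stop, and is spoilt beyond 1.25 mm, that is when the cap is pressed down with more than about 14 N in the wrong place (10 N on the ring, the rest on the spring).
- dish: Shallow round aluminium dish (upturned box lid), 160 mm across, rim 14 mm high, wall 3 mm, floor 4 mm thick, 0.35 kg, loose. Origin: centre of its underside.
- tiffin: Bystander: grey steel three-tier tiffin with side clips and a carrying handle, 125 mm across, 230 mm tall. Origin: centre of the underside.
- round_box: Bystander: open round aluminium box, 156 mm across, 55 mm tall, deeper than the dish. Origin: centre of the underside.
- cup: Bystander: orange silicone cup, 72 mm across, 75 mm tall. Origin: centre of the underside.
- ladle: Bystander: steel ladle lying down, about 325 mm long. Origin: on the handle, 132 mm from the bowl's middle.
- spice_jar: Bystander: amber jar with a yellow lid, 54 mm across, 85 mm tall. Origin: centre of the underside.
- spoon: Bystander: spoon lying on the counter. Origin: its middle.
There are look-alikes about, which are no part of the job. Leave any blue, green or turquoise look-alike of the cap alone.

How it is judged:
By the outcome, as a careful person would: the job done as asked, in the order asked, and still so for the second after the job is handed in, with the robot touching nothing.
It also fails if it takes over 72 s, if anything falls off the work surface, if the arm or the gripper's body presses on something with over 40 N, if the wrist force passes 120 N, or if a joint passes its speed limit or range.

## Robot

A 7-joint arm with a two-finger parallel gripper is mounted at the origin on the work surface. World frame = base frame: x ahead of the robot, y to its left, z up, the work surface at z = 0. Lengths are in m, angles in rad, forces in N, time in s.
With the tool pointing down it reaches from about 0.425 to 0.875 m from the base axis. Payload 8.4 kg.
Tool frame: the origin (TCP) lies at the very end of the fingers, on their centre line; the grasp point (between the pads) lies 19 mm behind it; z points along the fingers, y is the line along which they close (so a half turn about z gives the same grasp; the last joint's range is limited). The gripper opens to 85 mm and grips with 20 to 120 N. Pads are 22 mm wide; open, the fingers measure 114 mm over their backs; the gripper's body (76 mm by 85 mm) begins 54 mm behind the grasp point. The pads swing forward as they close: fully open they stand 13 mm farther back than shut.
Start: joints at [-1.444, 0.333, 0.04, 1.465, -0.013, 1.343, -0.059], TCP at [0.146, 0.633, 0.231] pointing down, gripper open.
Joint ranges: [-2.58, 2.58], [-0.38, 2.09], [-1.3, 1.39], [0.25, 2.4], [-1.5, 4.64], [0.08, 2.09], [-2.65, 2.65]. Speed limits (rad/s): [2.22, 2.22, 2.79, 2.79, 3.14, 3.14, 3.14].

## Interface

Orientations are given as a unit quaternion [x, y, z, w].
In Python, from station import * gives the robot as it stands. The module is installed in compiled form; this text tells all that it offers.
- The arm moves only by the tool play_rows, never from a script. Its argument "steps" is a list that holds one entry, the list of rows, each a list of 7 numbers: the shift along the world's x, y, z scaled (see below), then the turn, a rotation vector about the world's x, y, z scaled (see below), then the opening, from 0 (shut) to 1 (fully open). A call has 1 to 5 rows; each row shifts and turns the commanded pose from where the row before left it; what a row does not reach is not made up. The controller multiplies each number of a shift by 0.02 m and each number of a turn by 360 degrees. A row lasts 1/12 s, in which the tool goes at most 41.7 mm and 7.16 degrees, less where a joint would pass 70% of its speed; a pose out of reach is approached as far as the arm can. A call with a number of a shift or a turn outside -1 to 1 is refused whole. A call with a gripper value outside its range is refused whole. The fingers move at their own pace and stop on an object; the grip force is fixed at half the most. Time passes only in rows, so rows that do not move let the fingers close. It gives the time, the measured TCP pose, the force, the opening and the grip force at its end, in the units of the state.
- get_state(): the state, without advancing time (a new reading comes with each control period).
- read_camera(name): name is "side" or "top" or "wrist"; returns a dict with "color" (400x640x3 uint8, blue, green, red), "K" (3x3 intrinsics, pixels), "k1" (the pictures are not rectified: a ray, as slopes to the right and down, at radius r is drawn at 1 + k1 r^2 times it, then the intrinsics apply), "cam_to_world" (4x4, takes a point from camera to world coordinates). Camera axes: x right, y down, z forward; pixel columns grow to the right and rows downward; lengths in m; the calibration is good to about 2 mm. A picture is of the moment at which its call begins. There is no depth.
- finish_job(): hands the job in; it is judged then, once.
The state is a dict: "t": time; "joint_pos": joint angles; "joint_velocities": joint speeds; "tau": joint torques, N m; "ee_pos": TCP position; "ee_rot": TCP orientation; "force": force on the tool from outside, world axes, zero at the start; "torque": the same for the moment, N m; "width": finger opening in m; "finger_force": force on a finger pad.
Only numpy, scipy, OpenCV 4.12 (cv2) and the standard library are available. Lean on these libraries where they do the work, as an engineer would, in place of code of your own. Each camera call takes 0.05 s, during which the arm holds its last target. There are 200 camera calls.

## Working session

There is one attempt and no reset: what is moved stays moved. The work goes in short steps, Python scripts to look and compute and a tool call to move; the robot and the scene stay as the last step left them, time stands still between calls to the robot, and variables do not carry over. Pictures are saved under pics/ and viewed, at most 10 in all, crops included, and the job is handed in when it is done.

Besides the shell and the picture viewer there is one more tool, called after "Request:" as a command line: name --argument value ..., lists and objects as JSON in quotes. play_rows: Moves the arm, as the interface text tells. Shifts and turns lie within -1 to 1; 1 stands for 0.02 m of shift or 360 degrees of turn. Its arguments: {"type":"object","properties":{"steps":{"type":"array"}},"required":["steps"]}

```bash
mkdir -p pics; cat > h.py <<'E'
from station import *
import numpy as np, cv2
def snap(n,f):
    c=read_camera(n); cv2.imwrite(f'pics/{f}.png',c['color']); np.savez(f'pics/{f}.npz',K=c['K'],k1=c['k1'],T=c['cam_to_world']); return c
def ray(f,u,v):
    c=np.load(f'pics/{f}.npz'); k=float(c['k1'])
    p=cv2.undistortPoints(np.array([[[u,v]]],float),c['K'],np.array([k,0,0,0.]))[0,0]
    d=c['T'][:3,:3]@np.array([p[0],p[1],1]); return c['T'][:3,3],d
def atz(f,u,v,z):
    o,d=ray(f,u,v); return o+d*(z-o[2])/d[2]
def proj(f,P):
    c=np.load(f'pics/{f}.npz');T=c['T'];p=T[:3,:3].T@(np.array(P)-T[:3,3]);s=p[:2]/p[2];s=s*(1+c['k1']*(s@s))
    return (c['K']@np.array([s[0],s[1],1]))[:2]
E
python3 - <<'E'
from h import *
for n in ('top','side'):
    c=snap(n,n+'1'); print(n,c['cam_to_world'].round(3).tolist(),c['K'][0,0],c['k1'])
s=get_state(); print({k:np.round(v,3).tolist() for k,v in s.items()})
E
```

```text
top [[0.009, -0.985, 0.171, 0.31], [-1.0, -0.007, 0.013, -0.027], [-0.012, -0.171, -0.985, 1.349], [0.0, 0.0, 0.0, 1.0]] 448.01784413170367 0.041926477360153425
side [[0.988, -0.126, 0.087, 0.45], [-0.153, -0.758, 0.634, -0.689], [-0.014, -0.639, -0.769, 0.962], [0.0, 0.0, 0.0, 1.0]] 382.0226941889852 0.03001645410744884
{'t': 0.1, 'joint_pos': [-1.444, 0.334, 0.04, 1.466, -0.013, 1.343, -0.058], 'joint_velocities': [-0.001, -0.002, 0.001, -0.002, 0.001, -0.001, 0.0], 'tau': [0.005, -66.002, 1.371, -40.648, 0.017, 0.009, 0.0], 'ee_pos': [0.145, 0.633, 0.231], 'ee_rot': [0.113, 0.994, -0.001, -0.0], 'force': [-0.129, -0.566, -0.421], 'torque': [0.017, -0.037, -0.004], 'finger_force': 0.0, 'width': 0.086}
```

View pics/top1.png

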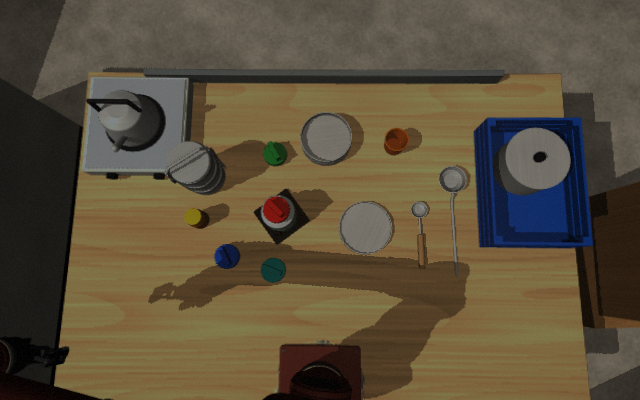

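View pics/side1.png

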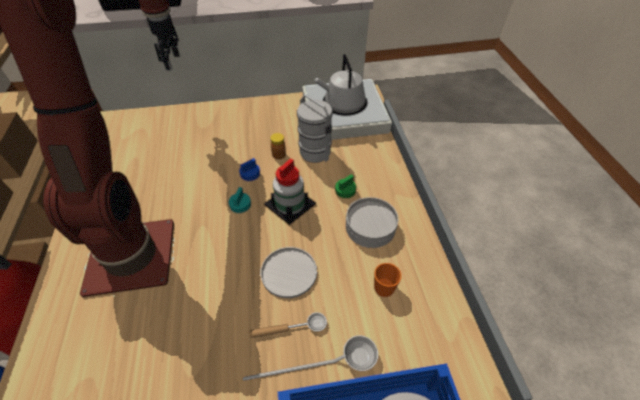

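The red cap on the flask is at about (277,209) in the top view. The shallow dish is at (366,227), and the deeper box at (326,138). Next I'll enlarge crops of the cap.

```bash
python3 - <<'E'
from h import *
a=cv2.imread('pics/top1.png')[180:255,240:320]; b=cv2.imread('pics/side1.png')[150:225,255:335]
im=np.hstack([cv2.resize(x,None,fx=5,fy=5,interpolation=cv2.INTER_CUBIC) for x in (a,b)])
cv2.imwrite('pics/crop1.png',im)
for z in (.1845,.1505,.134): print(z,atz('top1',277,209,z).round(4))
# dish rim centre by bright threshold
print('dish',atz('top1',366.5,227,.014).round(4), atz('side1',289,273,.014).round(4))
E
```

```text
0.1845 [0.4806 0.1132 0.1845]
0.1505 [0.4855 0.1172 0.1505]
0.134 [0.488  0.1192 0.134 ]
dish [ 0.4533 -0.1355  0.014 ] [ 0.4558 -0.1396  0.014 ]
```

View pics/crop1.png

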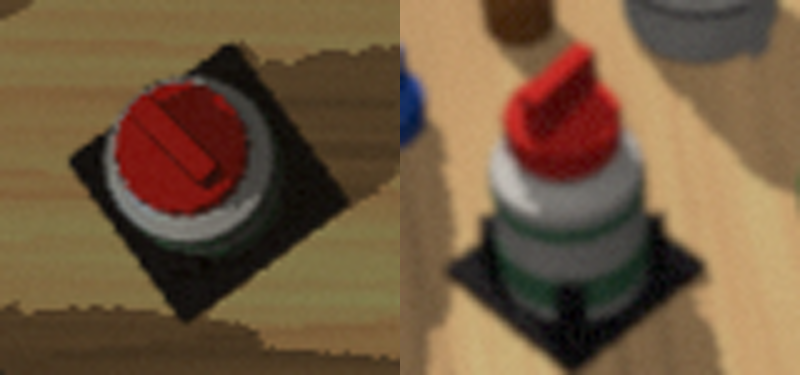

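The bar's yaw is about 41°. I'll move above the flask, turning about -126° so that joint 7 has range left for the unscrewing.

Request:
play_rows --steps '[[[0.65, -0.99, 0.25, 0, 0, -0.0135, 1], [0.65, -0.99, 0.25, 0, 0, -0.0135, 1], [0.65, -0.99, 0.25, 0, 0, -0.0135, 1], [0.65, -0.99, 0.25, 0, 0, -0.0135, 1], [0.65, -0.99, 0.25, 0, 0, -0.0135, 1]]]'

```text
t: 0.52
ee_pos: [0.211, 0.5332, 0.2561]
ee_rot: [0.321, 0.947, -0.0, -0.0]
force: [0.2, 0.5, 0.2]
width: 0.0857
finger_force: 0.0
```

Request:
play_rows --steps '[[[0.65, -0.99, 0.25, 0, 0, -0.0135, 1], [0.65, -0.99, 0.25, 0, 0, -0.0135, 1], [0.65, -0.99, 0.25, 0, 0, -0.0135, 1], [0.65, -0.99, 0.25, 0, 0, -0.0135, 1], [0.65, -0.99, 0.25, 0, 0, -0.0135, 1]]]'

```text
t: 0.93
ee_pos: [0.2759, 0.4342, 0.2812]
ee_rot: [0.513, 0.858, -0.0, -0.0]
force: [1.3, 0.2, -0.6]
width: 0.0854
finger_force: 0.0
```

Request:
play_rows --steps '[[[0.65, -0.99, 0.1, 0, 0, -0.0135, 1], [0.65, -0.99, 0.1, 0, 0, -0.0135, 1], [0.65, -0.99, 0.1, 0, 0, -0.0135, 1], [0.65, -0.99, 0.1, 0, 0, -0.0135, 1], [0.65, -0.99, 0.1, 0, 0, -0.0135, 1]]]'

```text
t: 1.35
ee_pos: [0.3409, 0.3353, 0.2911]
ee_rot: [0.683, 0.731, -0.0, -0.0]
force: [-0.3, -0.3, 0.2]
width: 0.0855
finger_force: 0.0
```

Request:
play_rows --steps '[[[0.65, -0.99, 0.1, 0, 0, -0.0135, 1], [0.65, -0.99, 0.1, 0, 0, -0.0135, 1], [0.65, -0.99, 0.1, 0, 0, -0.0135, 1], [0.65, -0.99, 0.1, 0, 0, -0.0135, 1], [0.65, -0.99, 0.1, 0, 0, -0.0135, 1]]]'

```text
t: 1.77
ee_pos: [0.4058, 0.2363, 0.3012]
ee_rot: [0.821, 0.571, -0.0, -0.0]
force: [0.3, -0.2, -0.8]
width: 0.0853
finger_force: 0.0
```

Request:
play_rows --steps '[[[0.65, -0.99, 0, 0, 0, -0.0135, 1], [0.65, -0.99, 0, 0, 0, -0.0135, 1], [0.65, -0.99, 0, 0, 0, -0.0135, 1], [0.65, -0.99, 0, 0, 0, -0.0135, 1], [0, 0, 0, 0, 0, 0, 1]]]'

```text
t: 2.18
ee_pos: [0.4596, 0.1536, 0.3013]
ee_rot: [0.907, 0.421, 0.0, 0.001]
force: [0.4, -0.6, 0.3]
width: 0.0858
finger_force: 0.0
```

```bash
python3 - <<'E'
from h import *
c=snap('wrist','w1'); print(c['cam_to_world'].round(3).tolist(),c['K'][0,0],c['k1'])
s=get_state(); print({k:np.round(v,3).tolist() for k,v in s.items()})
E
```

```text
[[0.763, -0.612, -0.207, 0.514], [-0.646, -0.723, -0.246, 0.217], [0.001, 0.321, -0.947, 0.443], [0.0, 0.0, 0.0, 1.0]] 338.22250331029466 0.015373233517741823
{'t': 2.233, 'joint_pos': [-0.976, -0.069, 0.534, 1.766, 0.036, 1.435, -1.144], 'joint_velocities': [-0.028, -0.001, -0.056, 0.007, -0.018, 0.0, 0.019], 'tau': [1.507, -29.313, 0.038, -41.457, 0.346, -0.04, -0.362], 'ee_pos': [0.458, 0.156, 0.301], 'ee_rot': [0.906, 0.424, -0.0, 0.0], 'force': [-0.256, 1.122, -1.753], 'torque': [0.004, 0.023, 0.042], 'finger_force': 0.0, 'width': 0.085}
```

View pics/w1.png

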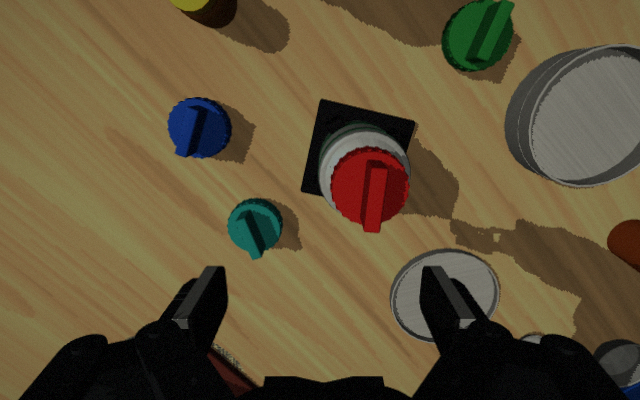

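The wrist view shows the red cap at (370,186), with the bar running from (376,167) to (372,231). The dish is at (445,295). I'll fit the cap pose by silhouette in all three cameras.

```bash
cat > fit.py <<'E'
from h import *
from scipy.optimize import minimize
a=np.linspace(0,2*np.pi,60)
def pts(x,y,t,z0=.118):
    c,s=np.cos(t),np.sin(t)
    cyl=np.array([[x+.035*np.cos(q),y+.035*np.sin(q),z0+z] for z in (.0085,.0325) for q in a])
    bar=np.array([[x+c*u-s*v,y+s*u+c*v,z0+z] for z in (.0325,.0665) for u in (-.028,.028) for v in (-.007,.007)])
    return cyl,bar
def hull(m,f,P):
    p=np.array([proj(f,q) for q in P])*16
    cv2.fillConvexPoly(m,cv2.convexHull(p.astype(np.int32).reshape(-1,1,2)),1,lineType=8,shift=4)
def red(f):
    im=cv2.imread(f'pics/{f}.png').astype(int);b,g,r=im[...,0],im[...,1],im[...,2]
    return (r>70)&(r>2.5*g)&(r>2.5*b)
def fit(views,x0,z0=.118):
    R=[]
    for f in views:
        m=np.zeros((400,640),np.uint8); u,v=proj(f,[x0[0],x0[1],z0+.04]); u,v=int(u),int(v)
        m[max(v-60,0):v+60,max(u-60,0):u+60]=1; R.append(red(f)&(m>0))
    def cost(p):
        e=0
        for f,r in zip(views,R):
            m=np.zeros((400,640),np.uint8)
            for h in pts(*p,z0): hull(m,f,h)
            e+=1-(r&(m>0)).sum()/(r|(m>0)).sum()
        return e/len(views)
    S=np.array([x0]+[np.array(x0)+d for d in np.diag([.008,.008,.15])])
    o=minimize(cost,x0,method='Nelder-Mead',options=dict(initial_simplex=S,xatol=1e-5,fatol=1e-5)); return o.x,o.fun
E
python3 - <<'E'
from fit import *
for v in (['w1'],['top1'],['side1'],['w1','top1','side1']):
    x,f=fit(v,[.485,.117,.71]); print(v,x.round(4),np.degrees(x[2]).round(1),round(f,3))
print('dish w',atz('w1',445,295,.014))
s=get_state();print(s['ee_pos'],s['ee_rot'])
E
```

```text
['w1'] [0.4883 0.1216 0.8061] 46.2 0.103
['top1'] [0.4873 0.1215 0.8179] 46.9 0.149
['side1'] [0.4865 0.1243 0.9964] 57.1 0.203
['w1', 'top1', 'side1'] [0.4885 0.1217 0.8043] 46.1 0.158
dish w [ 0.46141398 -0.12333828  0.014     ]
[0.45843752 0.15589117 0.30118002] [ 9.05861088e-01  4.23574858e-01 -9.70539985e-05  1.39248972e-04]
```

```bash
python3 - <<'E'
from fit import *
im=cv2.imread('pics/w1.png')
P=pts(.4885,.1217,.805)
big=cv2.resize(im[130:250,310:430],None,fx=5,fy=5,interpolation=cv2.INTER_CUBIC)
raw=big.copy()
for q in P[1]:
    u,v=proj('w1',q); cv2.circle(big,(int((u-310+.5)*5),int((v-130+.5)*5)),4,(255,255,0),1)
for q in P[0][::4]:
    u,v=proj('w1',q); cv2.circle(big,(int((u-310+.5)*5),int((v-130+.5)*5)),2,(0,255,0),1)
cv2.imwrite('pics/c2.png',big)
E
```

```text
(no output)
```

View pics/c2.png

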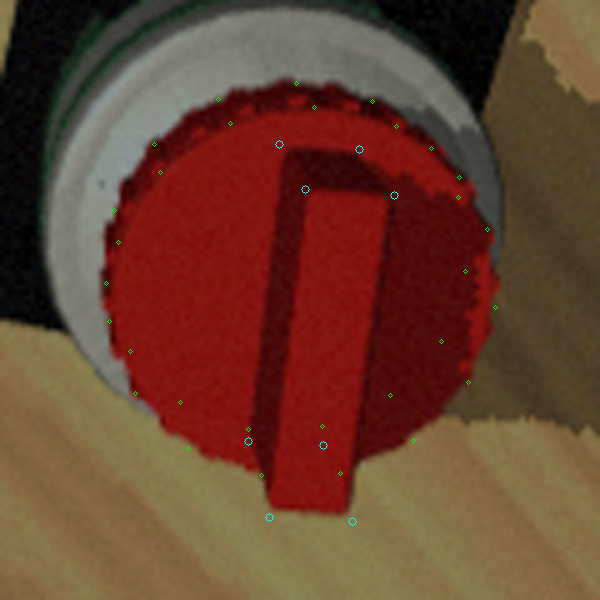

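```bash
python3 - <<'E'
from h import *
C=[(305,188),(390,193),(350,513),(270,510)]
W=np.array([atz('w1',309.5+u/5,129.5+v/5,.1845)[:2] for u,v in C]); print(W.round(4),W.mean(0).round(4))
d=(W[0]+W[1]-W[2]-W[3]);print(np.degrees(np.arctan2(d[1],d[0])), np.linalg.norm(d)/2)
t=np.array([.488,.1215]);e=np.array(get_state()['ee_pos']);print((t-e[:2])/.02,(e[2]-.1555)/.02)
E
```

```text
[[0.503  0.147 ]
 [0.5126 0.1378]
 [0.4748 0.0982]
 [0.465  0.1073]] [0.4888 0.1226]
46.25933978273265 0.05484651254952726
[ 1.47812416 -1.71955848] 7.28400111861192
```

Request:
play_rows --steps '[[[0.5, -0.57, 0, 0, 0, -0.004, 1], [0.5, -0.57, 0, 0, 0, -0.004, 1], [0.5, -0.55, 0, 0, 0, -0.003, 1], [0, 0, -0.8, 0, 0, 0, 1], [0, 0, -0.8, 0, 0, 0, 1]]]'

```text
t: 2.65
ee_pos: [0.4891, 0.1231, 0.2695]
ee_rot: [0.919, 0.393, 0.001, 0.0]
force: [-0.1, -0.1, -0.5]
width: 0.0857
finger_force: 0.0
```

Request:
play_rows --steps '[[[0, 0, -0.8, 0, 0, 0, 1], [0, 0, -0.8, 0, 0, 0, 1], [0, 0, -0.8, 0, 0, 0, 1], [0, 0, -0.5, 0, 0, 0, 1], [0, 0, 0, 0, 0, 0, 1]]]'

```text
t: 3.07
ee_pos: [0.4869, 0.1236, 0.2093]
ee_rot: [0.919, 0.394, -0.002, 0.0]
force: [0.5, -0.6, 0.7]
width: 0.0853
finger_force: 0.0
```

```bash
python3 - <<'E'
from h import *
c=snap('wrist','w2')
s=get_state(); print({k:np.round(s[k],4).tolist() for k in ('t','ee_pos','ee_rot','force','torque','joint_pos')})
E
```

```text
{'t': 3.1167, 'ee_pos': [0.4873, 0.1239, 0.2107], 'ee_rot': [0.919, 0.3942, -0.0009, 0.0003], 'force': [-0.3494, 0.2877, 1.6882], 'torque': [0.0078, -0.0625, -0.0079], 'joint_pos': [-0.9192, 0.033, 0.6011, 1.8685, -0.019, 1.2478, -1.0727]}
```

View pics/w2.png

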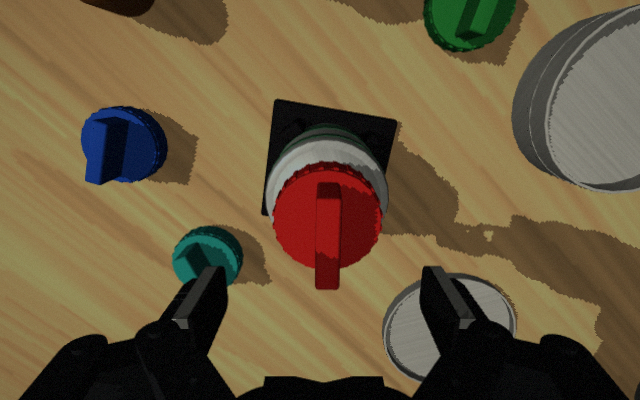

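The bar top face spans about (316..340, 183..289), nearly centred between the fingers.

```bash
python3 - <<'E'
from h import *
W=np.array([atz('w2',u,v,.1845)[:2] for u,v in [(317,183),(341,183),(339,289),(316,289)]]);m=W.mean(0)
d=(W[0]+W[1]-W[2]-W[3]);print(m,np.degrees(np.arctan2(d[1],d[0])))
from fit import fit
x,f=fit(['w2'],[.4885,.122,.805]);print(x,np.degrees(x[2]),f)
s=get_state();e=np.array(s['ee_pos']);y=np.radians(-43.8);dl=m-e[:2]
print('lateral',dl@[np.cos(y),np.sin(y)],'along',dl@[-np.sin(y),np.cos(y)],e)
E
```

```text
[0.49238326 0.12501791] 45.94450406672398
[0.48940032 0.12223593 0.7512951 ] 43.04603830147566 0.13026629570747217
lateral 0.00287533352759254 along 0.004282576534183851 [0.4873438  0.12391706 0.21065015]
```

Request:
play_rows --steps '[[[0.08, -0.07, -0.7, 0, 0, 0, 1], [0, 0, -0.7, 0, 0, 0, 1], [0, 0, -0.7, 0, 0, 0, 1], [0, 0, -0.6, 0, 0, 0, 1], [0, 0, 0, 0, 0, 0, 1]]]'

```text
t: 3.53
ee_pos: [0.4887, 0.1228, 0.1563]
ee_rot: [0.919, 0.394, -0.001, 0.0]
force: [-0.2, -0.5, -0.0]
width: 0.0855
finger_force: 0.0
```

Request:
play_rows --steps '[[[0, 0, 0, 0, 0, 0, 1], [0, 0, 0, 0, 0, 0, 1]]]'

```text
t: 3.7
ee_pos: [0.4899, 0.1232, 0.1586]
ee_rot: [0.919, 0.394, 0.001, -0.0]
force: [0.1, -0.0, 0.6]
width: 0.0852
finger_force: 0.0
```

Request:
play_rows --steps '[[[0, 0, 0, 0, 0, 0, 0.24], [0, 0, 0, 0, 0, 0, 0.24], [0, 0, 0, 0, 0, 0, 0.24], [0, 0, 0, 0, 0, 0, 0.24], [0, 0, 0, 0, 0, 0, 0.24]]]'

```text
t: 4.12
ee_pos: [0.4892, 0.1231, 0.1575]
ee_rot: [0.919, 0.394, 0.0, -0.0]
force: [-0.8, 0.8, -0.9]
width: 0.0261
finger_force: 0.0
```

Request:
play_rows --steps '[[[0, 0, 0, 0, 0, 0, 0.22], [0, 0, 0, 0, 0, 0, 0.2], [0, 0, 0, 0, 0, 0, 0.2]]]'

```text
t: 4.37
ee_pos: [0.4891, 0.1231, 0.1573]
ee_rot: [0.919, 0.394, -0.0, -0.0]
force: [0.5, -0.5, -0.2]
width: 0.0173
finger_force: 0.0
```

```bash
python3 - <<'E'
from h import *
s=get_state(); print({k:np.round(s[k],4).tolist() for k in ('t','ee_pos','ee_rot','force','torque','joint_pos','width','finger_force')})
c=snap('wrist','w3'); cv2.imwrite('pics/w3c.png',cv2.resize(c['color'][150:400,180:480],None,fx=2.3,fy=2.3))
E
```

```text
{'t': 4.3667, 'ee_pos': [0.4891, 0.1231, 0.1573], 'ee_rot': [0.9189, 0.3944, -0.0, -0.0], 'force': [0.4566, -0.5243, -0.2473], 'torque': [-0.0128, 0.0009, 0.0055], 'joint_pos': [-0.9053, 0.0896, 0.6075, 1.9349, -0.0564, 1.1338, -1.0356], 'width': 0.0173, 'finger_force': 0.0}
```

View pics/w3c.png

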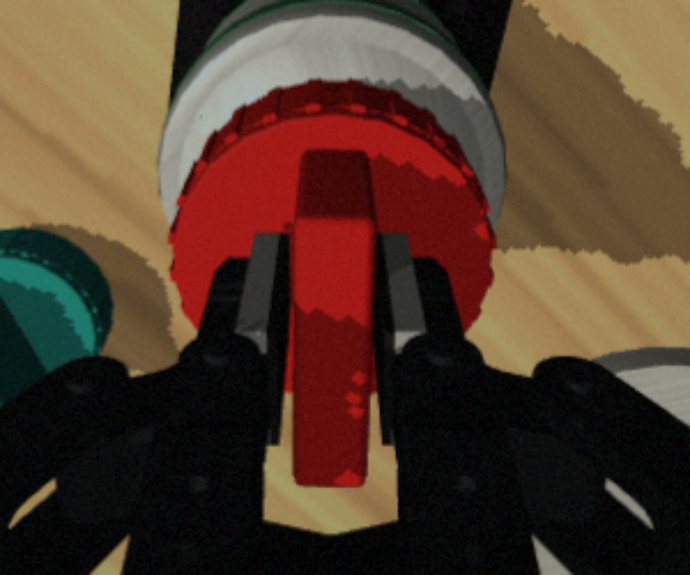

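The bar is centred between the pads and nothing touches yet. I'll lower 1.5 mm and grip.

Request:
play_rows --steps '[[[0, 0, -0.08, 0, 0, 0, 0.2], [0, 0, 0, 0, 0, 0, 0.16], [0, 0, 0, 0, 0, 0, 0.1], [0, 0, 0, 0, 0, 0, 0], [0, 0, 0, 0, 0, 0, 0]]]'

```text
t: 4.83
ee_pos: [0.4892, 0.123, 0.1556]
ee_rot: [0.919, 0.394, 0.0, 0.0]
force: [1.3, -0.9, -1.1]
width: 0.0132
finger_force: 58.3
```

Request:
play_rows --steps '[[[0, 0, 0, 0, 0, 0, 0], [0, 0, 0, 0, 0, 0, 0]]]'

```text
t: 5.0
ee_pos: [0.4892, 0.123, 0.1556]
ee_rot: [0.919, 0.394, 0.0, 0.0]
force: [1.7, -0.1, -2.1]
width: 0.0131
finger_force: 58.3
```

```bash
cat > st.py <<'E'
from h import *
s=get_state(); r=s['ee_rot']; print('yaw',np.degrees(2*np.arctan2(r[1],r[0]))-90,{k:np.round(s[k],4).tolist() for k in ('t','ee_pos','force','torque','width','finger_force')},np.round(s['joint_pos'],2).tolist(),'tau7',round(s['tau'][6],3))
E
python3 st.py
```

```text
yaw -43.541827880962046 {'t': 5.0, 'ee_pos': [0.4892, 0.123, 0.1556], 'force': [1.7396, -0.1066, -2.1314], 'torque': [-0.0881, -0.4005, 0.0183], 'width': 0.0131, 'finger_force': 58.3414} [-0.9, 0.09, 0.61, 1.94, -0.06, 1.13, -1.03] tau7 0.01
```

Request:
play_rows --steps '[[[0, 0, 0, 0, 0, 0.005, 0], [0, 0, 0, 0, 0, 0.005, 0], [0, 0, 0, 0, 0, 0.005, 0], [0, 0, 0, 0, 0, 0.005, 0], [0, 0, 0, 0, 0, 0, 0]]]'

```text
t: 5.42
ee_pos: [0.4889, 0.1232, 0.1556]
ee_rot: [0.892, 0.452, -0.0, -0.0]
force: [-1.3, -0.0, -0.7]
width: 0.0132
finger_force: 58.6
```

```bash
python3 st.py
```

```text
yaw -36.24739296265428 {'t': 5.4167, 'ee_pos': [0.4889, 0.1232, 0.1556], 'force': [-1.263, -0.0111, -0.6654], 'torque': [0.0495, 0.1251, 0.0697], 'width': 0.0132, 'finger_force': 58.5895} [-0.9, 0.09, 0.6, 1.94, -0.06, 1.13, -0.91] tau7 0.661
```

Request:
play_rows --steps '[[[0, 0, 0, 0, 0, 0.005, 0], [0, 0, 0, 0, 0, 0.005, 0], [0, 0, 0, 0, 0, 0.004, 0], [0, 0, 0, 0, 0, 0, 0]]]'

```text
t: 5.75
ee_pos: [0.4889, 0.1232, 0.1556]
ee_rot: [0.871, 0.491, -0.0, -0.0]
force: [-1.4, 0.6, -0.1]
width: 0.013
finger_force: 58.6
```

```bash
python3 st.py
```

```text
yaw -31.25122129188678 {'t': 5.75, 'ee_pos': [0.4889, 0.1232, 0.1556], 'force': [-1.4292, 0.6192, -0.1149], 'torque': [0.0931, 0.2376, 0.0259], 'width': 0.013, 'finger_force': 58.6338} [-0.89, 0.09, 0.59, 1.94, -0.06, 1.13, -0.82] tau7 0.535
```

Request:
play_rows --steps '[[[0, 0, 0, 0, 0, 0.002, 0], [0, 0, 0, 0, 0, 0.002, 0], [0, 0, 0, 0, 0, 0, 0]]]'

```text
t: 6.0
ee_pos: [0.4889, 0.1231, 0.1556]
ee_rot: [0.865, 0.501, -0.0, -0.0]
force: [-1.1, 1.4, -0.4]
width: 0.0133
finger_force: 58.6
```

```bash
python3 st.py
```

```text
yaw -29.822261706846433 {'t': 6.0, 'ee_pos': [0.4889, 0.1231, 0.1556], 'force': [-1.1277, 1.3853, -0.428], 'torque': [0.0907, 0.3608, -0.0218], 'width': 0.0133, 'finger_force': 58.6466} [-0.89, 0.09, 0.59, 1.94, -0.06, 1.13, -0.8] tau7 0.25
```

Request:
play_rows --steps '[[[0, 0, 0, 0, 0, 0.001, 0], [0, 0, 0, 0, 0, 0.001, 0], [0, 0, 0, 0, 0, 0, 0]]]'

```text
t: 6.25
ee_pos: [0.489, 0.1231, 0.1557]
ee_rot: [0.862, 0.507, -0.0, -0.0]
force: [-1.9, 0.9, -1.1]
width: 0.0127
finger_force: 58.6
```

```bash
python3 st.py
```

```text
yaw -29.114066615616082 {'t': 6.25, 'ee_pos': [0.489, 0.1231, 0.1557], 'force': [-1.8731, 0.9492, -1.0902], 'torque': [0.1791, 0.4372, -0.0063], 'width': 0.0127, 'finger_force': 58.6292} [-0.89, 0.09, 0.59, 1.94, -0.06, 1.13, -0.78] tau7 0.149
```

Request:
play_rows --steps '[[[0, 0, 0, 0, 0, 0.001, 0], [0, 0, 0, 0, 0, 0.001, 0], [0, 0, 0, 0, 0, 0.001, 0], [0, 0, 0, 0, 0, 0, 0]]]'

```text
t: 6.58
ee_pos: [0.4891, 0.1231, 0.1557]
ee_rot: [0.857, 0.515, -0.0, -0.0]
force: [-1.8, 0.4, -1.2]
width: 0.0129
finger_force: 58.5
```

```bash
python3 st.py
```

```text
yaw -28.022453926623356 {'t': 6.5833, 'ee_pos': [0.4891, 0.1231, 0.1557], 'force': [-1.7623, 0.4205, -1.1685], 'torque': [0.2014, 0.337, -0.0179], 'width': 0.0129, 'finger_force': 58.5371} [-0.89, 0.09, 0.59, 1.94, -0.06, 1.13, -0.77] tau7 0.16
```

Request:
play_rows --steps '[[[0, 0, 0, 0, 0, 0.001, 0], [0, 0, 0, 0, 0, 0.001, 0], [0, 0, 0, 0, 0, 0.001, 0], [0, 0, 0, 0, 0, 0, 0]]]'

```text
t: 6.92
ee_pos: [0.4891, 0.123, 0.1557]
ee_rot: [0.852, 0.523, -0.0, 0.0]
force: [-1.9, 0.6, -3.4]
width: 0.0129
finger_force: 58.4
```

```bash
python3 st.py
```

```text
yaw -26.9479535178479 {'t': 6.9167, 'ee_pos': [0.4891, 0.123, 0.1557], 'force': [-1.8536, 0.6268, -3.3855], 'torque': [0.1779, 0.3186, 0.0218], 'width': 0.0129, 'finger_force': 58.44} [-0.89, 0.09, 0.59, 1.94, -0.06, 1.13, -0.75] tau7 0.168
```

Request:
play_rows --steps '[[[0, 0, 0, 0, 0, 0.001, 0], [0, 0, 0, 0, 0, 0.001, 0], [0, 0, 0, 0, 0, 0.001, 0], [0, 0, 0, 0, 0, 0, 0]]]'

```text
t: 7.25
ee_pos: [0.4892, 0.123, 0.1557]
ee_rot: [0.847, 0.531, -0.0, 0.0]
force: [-0.6, 0.8, -3.0]
width: 0.0126
finger_force: 58.3
```

```bash
python3 st.py
```

```text
yaw -25.866978941220523 {'t': 7.25, 'ee_pos': [0.4892, 0.123, 0.1557], 'force': [-0.5619, 0.7547, -3.0092], 'torque': [0.1205, 0.2329, -0.0636], 'width': 0.0126, 'finger_force': 58.3398} [-0.89, 0.09, 0.59, 1.94, -0.06, 1.13, -0.73] tau7 0.182
```

Request:
play_rows --steps '[[[0, 0, 0, 0, 0, 0.001, 0], [0, 0, 0, 0, 0, 0.001, 0], [0, 0, 0, 0, 0, 0.001, 0], [0, 0, 0, 0, 0, 0, 0]]]'

```text
t: 7.58
ee_pos: [0.4891, 0.123, 0.1557]
ee_rot: [0.842, 0.539, 0.0, 0.0]
force: [-1.6, 0.4, -3.3]
width: 0.0135
finger_force: 58.3
```

```bash
python3 st.py
```

```text
yaw -24.784552792656953 {'t': 7.5833, 'ee_pos': [0.4891, 0.123, 0.1557], 'force': [-1.5581, 0.4217, -3.2502], 'torque': [0.0801, 0.1949, -0.0988], 'width': 0.0135, 'finger_force': 58.3422} [-0.89, 0.09, 0.59, 1.94, -0.06, 1.13, -0.71] tau7 0.193
```

Request:
play_rows --steps '[[[0, 0, 0, 0, 0, 0.001, 0], [0, 0, 0, 0, 0, 0.001, 0], [0, 0, 0, 0, 0, 0.001, 0], [0, 0, 0, 0, 0, 0, 0]]]'

```text
t: 7.92
ee_pos: [0.4891, 0.123, 0.1557]
ee_rot: [0.837, 0.547, -0.0, 0.0]
force: [0.3, 0.8, -4.9]
width: 0.0132
finger_force: 58.3
```

```bash
python3 st.py
```

```text
yaw -23.70878890949777 {'t': 7.9167, 'ee_pos': [0.4891, 0.123, 0.1557], 'force': [0.2698, 0.8355, -4.9314], 'torque': [0.0525, 0.1503, -0.0023], 'width': 0.0132, 'finger_force': 58.3443} [-0.89, 0.09, 0.59, 1.94, -0.06, 1.13, -0.69] tau7 0.195
```

Request:
play_rows --steps '[[[0, 0, -0.01, 0, 0, 0.001, 0], [0, 0, 0, 0, 0, 0.001, 0], [0, 0, 0, 0, 0, 0.001, 0], [0, 0, 0, 0, 0, 0, 0]]]'

```text
t: 8.25
ee_pos: [0.4892, 0.123, 0.1556]
ee_rot: [0.832, 0.555, 0.0, -0.0]
force: [-2.3, -0.3, -1.0]
width: 0.0132
finger_force: 58.8
```

```bash
python3 st.py
```

```text
yaw -22.622768219458194 {'t': 8.25, 'ee_pos': [0.4892, 0.123, 0.1556], 'force': [-2.328, -0.3386, -1.0418], 'torque': [-0.0605, 0.3341, -0.0559], 'width': 0.0132, 'finger_force': 58.7775} [-0.88, 0.09, 0.59, 1.94, -0.06, 1.13, -0.67] tau7 0.171
```

Request:
play_rows --steps '[[[0, 0, 0, 0, 0, 0.001, 0], [0, 0, 0, 0, 0, 0.001, 0], [0, 0, 0, 0, 0, 0.001, 0], [0, 0, 0, 0, 0, 0, 0]]]'

```text
t: 8.58
ee_pos: [0.4892, 0.1231, 0.1556]
ee_rot: [0.827, 0.562, 0.0, -0.0]
force: [-1.1, -0.9, 0.3]
width: 0.0129
finger_force: 58.9
```

```bash
python3 st.py
```

```text
yaw -21.543612658342497 {'t': 8.5833, 'ee_pos': [0.4892, 0.1231, 0.1556], 'force': [-1.0516, -0.867, 0.3071], 'torque': [-0.0351, 0.341, 0.0441], 'width': 0.0129, 'finger_force': 58.8884} [-0.88, 0.09, 0.58, 1.94, -0.06, 1.13, -0.65] tau7 0.156
```

Request:
play_rows --steps '[[[0, 0, 0, 0, 0, 0.001, 0], [0, 0, 0, 0, 0, 0.001, 0], [0, 0, 0, 0, 0, 0.001, 0], [0, 0, 0, 0, 0, 0, 0]]]'

```text
t: 8.92
ee_pos: [0.4893, 0.1231, 0.1556]
ee_rot: [0.821, 0.57, 0.0, 0.0]
force: [-0.5, 0.5, 0.3]
width: 0.013
finger_force: 59.0
```

```bash
python3 st.py
```

```text
yaw -20.45958680758727 {'t': 8.9167, 'ee_pos': [0.4893, 0.1231, 0.1556], 'force': [-0.5245, 0.5395, 0.2721], 'torque': [-0.0337, 0.1536, -0.0101], 'width': 0.013, 'finger_force': 58.9825} [-0.88, 0.09, 0.58, 1.94, -0.06, 1.13, -0.63] tau7 0.142
```

Request:
play_rows --steps '[[[0, 0, 0, 0, 0, 0.001, 0], [0, 0, 0, 0, 0, 0.001, 0], [0, 0, 0, 0, 0, 0.001, 0], [0, 0, 0, 0, 0, 0, 0]]]'

```text
t: 9.25
ee_pos: [0.4892, 0.1231, 0.1556]
ee_rot: [0.816, 0.578, 0.0, 0.0]
force: [-0.5, -1.2, 1.6]
width: 0.0127
finger_force: 59.1
```

```bash
python3 st.py
```

```text
yaw -19.382790955186096 {'t': 9.25, 'ee_pos': [0.4892, 0.1231, 0.1556], 'force': [-0.4862, -1.1767, 1.6131], 'torque': [0.01, 0.0887, 0.0618], 'width': 0.0127, 'finger_force': 59.0733} [-0.88, 0.09, 0.58, 1.94, -0.06, 1.13, -0.62] tau7 0.136
```

Request:
play_rows --steps '[[[0, 0, 0, 0, 0, 0.001, 0], [0, 0, 0, 0, 0, 0.001, 0], [0, 0, 0, 0, 0, 0.001, 0], [0, 0, 0, 0, 0, 0, 0]]]'

```text
t: 9.58
ee_pos: [0.4893, 0.1231, 0.1556]
ee_rot: [0.811, 0.586, 0.0, 0.0]
force: [0.2, -0.7, 1.7]
width: 0.0133
finger_force: 59.2
```

```bash
python3 st.py
```

```text
yaw -18.305124995819952 {'t': 9.5833, 'ee_pos': [0.4893, 0.1231, 0.1556], 'force': [0.1748, -0.6529, 1.6765], 'torque': [0.0358, -0.0255, -0.0422], 'width': 0.0133, 'finger_force': 59.1564} [-0.88, 0.09, 0.58, 1.94, -0.06, 1.13, -0.6] tau7 0.154
```

Request:
play_rows --steps '[[[0, 0, 0, 0, 0, 0.001, 0], [0, 0, 0, 0, 0, 0.001, 0], [0, 0, 0, 0, 0, 0.001, 0], [0, 0, 0, 0, 0, 0, 0]]]'

```text
t: 9.92
ee_pos: [0.4892, 0.1231, 0.1556]
ee_rot: [0.805, 0.593, 0.0, -0.0]
force: [-0.4, 0.0, 3.2]
width: 0.0128
finger_force: 59.3
```

```bash
python3 st.py
```

```text
yaw -17.22452226720715 {'t': 9.9167, 'ee_pos': [0.4892, 0.1231, 0.1556], 'force': [-0.4426, 0.0135, 3.1906], 'torque': [0.0351, 0.0951, -0.0224], 'width': 0.0128, 'finger_force': 59.2966} [-0.88, 0.09, 0.58, 1.94, -0.06, 1.13, -0.58] tau7 0.161
```

Request:
play_rows --steps '[[[0, 0, 0.005, 0, 0, 0.001, 0], [0, 0, 0, 0, 0, 0.001, 0], [0, 0, 0, 0, 0, 0.001, 0], [0, 0, 0, 0, 0, 0, 0]]]'

```text
t: 10.25
ee_pos: [0.4889, 0.1232, 0.1556]
ee_rot: [0.799, 0.601, -0.0, -0.0]
force: [-1.7, 0.4, 3.2]
width: 0.013
finger_force: 59.4
```

```bash
python3 st.py
```

```text
yaw -16.13894208587425 {'t': 10.25, 'ee_pos': [0.4889, 0.1232, 0.1556], 'force': [-1.7251, 0.4369, 3.2288], 'torque': [0.1347, 0.4912, -0.0707], 'width': 0.013, 'finger_force': 59.4295} [-0.88, 0.09, 0.58, 1.94, -0.06, 1.13, -0.56] tau7 0.2
```

Request:
play_rows --steps '[[[0, 0, 0.005, 0, 0, 0.001, 0], [0, 0, 0, 0, 0, 0.001, 0], [0, 0, 0, 0, 0, 0.001, 0], [0, 0, 0, 0, 0, 0, 0]]]'

```text
t: 10.58
ee_pos: [0.4887, 0.1232, 0.1556]
ee_rot: [0.794, 0.608, -0.0, -0.0]
force: [-4.2, 1.0, 4.4]
width: 0.0134
finger_force: 59.5
```

```bash
python3 st.py
```

```text
yaw -15.059274456358366 {'t': 10.5833, 'ee_pos': [0.4887, 0.1232, 0.1556], 'force': [-4.2433, 0.9994, 4.3648], 'torque': [0.1466, 1.1577, -0.1407], 'width': 0.0134, 'finger_force': 59.5335} [-0.88, 0.09, 0.58, 1.94, -0.06, 1.13, -0.54] tau7 0.274
```

Request:
play_rows --steps '[[[0, 0, 0.01, 0, 0, 0.001, 0], [0, 0, 0, 0, 0, 0, 0]]]'

```text
t: 10.75
ee_pos: [0.4885, 0.1231, 0.1556]
ee_rot: [0.792, 0.611, -0.001, -0.0]
force: [-4.3, 2.0, 4.5]
width: 0.0133
finger_force: 59.3
```

```bash
python3 st.py
```

```text
yaw -14.70708531940079 {'t': 10.75, 'ee_pos': [0.4885, 0.1231, 0.1556], 'force': [-4.3464, 1.9866, 4.534], 'torque': [0.2807, 1.3447, -0.1439], 'width': 0.0133, 'finger_force': 59.3441} [-0.88, 0.09, 0.58, 1.94, -0.05, 1.13, -0.53] tau7 0.268
```

Request:
play_rows --steps '[[[0, 0, 0.01, 0, 0, 0.001, 0], [0, 0, 0, 0, 0, 0.001, 0], [0, 0, 0, 0, 0, 0, 0]]]'

```text
t: 11.0
ee_pos: [0.4884, 0.1231, 0.1556]
ee_rot: [0.788, 0.616, -0.001, -0.0]
force: [-5.2, 1.4, 2.5]
width: 0.013
finger_force: 59.2
```

```bash
python3 st.py
```

```text
yaw -13.999250657180681 {'t': 11.0, 'ee_pos': [0.4884, 0.1231, 0.1556], 'force': [-5.2295, 1.3554, 2.5357], 'torque': [0.3701, 1.2197, -0.3842], 'width': 0.013, 'finger_force': 59.243} [-0.88, 0.09, 0.58, 1.94, -0.05, 1.13, -0.52] tau7 0.526
```

Request:
play_rows --steps '[[[0, 0, 0, 0, 0, 0.0008, 0], [0, 0, 0, 0, 0, 0, 0]]]'

```text
t: 11.17
ee_pos: [0.4884, 0.1231, 0.1556]
ee_rot: [0.787, 0.618, -0.001, -0.0]
force: [-5.1, 1.6, 0.7]
width: 0.0129
finger_force: 59.5
```

```bash
python3 st.py; sleep 0.1; python3 -c "
from h import *
for i in range(6):
    read_camera('wrist'); print(np.round(get_state()['torque'],3), np.round(get_state()['force'],2))"
```

```text
yaw -13.730688591148692 {'t': 11.1667, 'ee_pos': [0.4884, 0.1231, 0.1556], 'force': [-5.0696, 1.6227, 0.6971], 'torque': [0.382, 1.2592, -0.5491], 'width': 0.0129, 'finger_force': 59.4738} [-0.88, 0.09, 0.58, 1.94, -0.05, 1.13, -0.52] tau7 0.615
[ 0.405  1.253 -0.491] [-4.83  2.05  2.39]
[ 0.362  1.236 -0.528] [-5.07  2.14  0.92]
[ 0.338  1.238 -0.539] [-4.38  2.36  0.53]
[ 0.423  1.261 -0.545] [-4.77  1.96  0.57]
[ 0.432  1.308 -0.525] [-4.06  2.38  1.64]
[ 0.303  1.265 -0.529] [-5.14  1.63  0.47]
```

The stop is plain: 0.53 N·m at 0.52 rad. I'll ease off slightly, relieve the side force, and press 2.2 mm as a check.

Request:
play_rows --steps '[[[-0.02, 0.008, 0, 0, 0, -0.0015, 0], [0, 0, -0.03, 0, 0, 0, 0], [0, 0, -0.04, 0, 0, 0, 0], [0, 0, -0.04, 0, 0, 0, 0], [0, 0, 0, 0, 0, 0, 0]]]'

```text
t: 11.88
ee_pos: [0.4885, 0.1233, 0.1543]
ee_rot: [0.789, 0.614, -0.0, -0.0]
force: [-7.5, 0.7, 7.2]
width: 0.0129
finger_force: 60.3
```

```bash
python3 st.py
```

```text
yaw -14.268437222320983 {'t': 11.8833, 'ee_pos': [0.4885, 0.1233, 0.1543], 'force': [-7.5098, 0.6511, 7.2486], 'torque': [0.0144, 1.7515, -0.1124], 'width': 0.0129, 'finger_force': 60.3254} [-0.88, 0.09, 0.58, 1.94, -0.06, 1.13, -0.53] tau7 0.218
```

Request:
play_rows --steps '[[[-0.03, 0, 0, 0, 0, 0, 0], [0, 0, 0, 0, 0, 0, 0]]]'

```text
t: 12.05
ee_pos: [0.4883, 0.1233, 0.1543]
ee_rot: [0.789, 0.614, 0.0, 0.0]
force: [-4.8, 0.7, 5.6]
width: 0.0127
finger_force: 59.8
```

```bash
python3 st.py
```

```text
yaw -14.269608339068654 {'t': 12.05, 'ee_pos': [0.4883, 0.1233, 0.1543], 'force': [-4.7756, 0.6707, 5.5654], 'torque': [0.0763, 1.0955, -0.1871], 'width': 0.0127, 'finger_force': 59.758} [-0.88, 0.09, 0.58, 1.94, -0.05, 1.13, -0.53] tau7 0.19
```

Request:
play_rows --steps '[[[-0.04, 0, 0, 0, 0, 0, 0], [0, 0, -0.02, 0, 0, 0, 0], [0, 0, -0.02, 0, 0, 0, 0], [0, 0, 0, 0, 0, 0, 0]]]'

```text
t: 12.38
ee_pos: [0.4883, 0.1232, 0.154]
ee_rot: [0.79, 0.614, 0.001, 0.0]
force: [-3.4, 0.1, 8.8]
width: 0.013
finger_force: 60.4
```

```bash
python3 st.py
```

```text
yaw -14.282257921423025 {'t': 12.3833, 'ee_pos': [0.4883, 0.1232, 0.154], 'force': [-3.4377, 0.1202, 8.7585], 'torque': [-0.0379, 0.7518, -0.2279], 'width': 0.013, 'finger_force': 60.396} [-0.88, 0.09, 0.58, 1.94, -0.05, 1.12, -0.53] tau7 0.193
```

Resistance at about 1.6 mm is ambiguous, so I'll come back up and re-feel the stop with the side load removed.

Request:
play_rows --steps '[[[-0.04, 0, 0.08, 0, 0, 0, 0], [0, 0, 0.07, 0, 0, 0, 0], [0, 0, 0, 0, 0, 0.0005, 0], [0, 0, 0, 0, 0, 0.001, 0], [0, 0, 0, 0, 0, 0, 0]]]'

```text
t: 12.8
ee_pos: [0.4878, 0.1232, 0.1557]
ee_rot: [0.787, 0.617, 0.001, 0.001]
force: [7.1, 2.4, -9.3]
width: 0.0129
finger_force: 60.9
```

```bash
python3 st.py
```

```text
yaw -13.751317681433505 {'t': 12.8, 'ee_pos': [0.4878, 0.1232, 0.1557], 'force': [7.1377, 2.3749, -9.3458], 'torque': [0.4545, -1.8641, -0.5309], 'width': 0.0129, 'finger_force': 60.9198} [-0.88, 0.09, 0.58, 1.94, -0.05, 1.13, -0.52] tau7 0.667
```

Request:
play_rows --steps '[[[0.02, 0, -0.03, 0, 0, -0.0008, 0], [0, 0, 0, 0, 0, 0, 0], [0, 0, 0, 0, 0, 0, 0]]]'

```text
t: 13.05
ee_pos: [0.4879, 0.1232, 0.1557]
ee_rot: [0.788, 0.615, 0.001, 0.001]
force: [5.8, 1.6, -3.2]
width: 0.0129
finger_force: 61.5
```

```bash
python3 st.py; python3 -c "
from h import *
for i in range(4):
    read_camera('wrist'); s=get_state();print(np.round(s['torque'],3), np.round(s['force'],2),s['ee_pos'])"
```

```text
yaw -14.034019624376484 {'t': 13.05, 'ee_pos': [0.4879, 0.1232, 0.1557], 'force': [5.8232, 1.5876, -3.1639], 'torque': [0.2387, -1.3905, -0.3496], 'width': 0.0129, 'finger_force': 61.5043} [-0.88, 0.09, 0.58, 1.94, -0.05, 1.13, -0.53] tau7 0.336
[ 0.184 -1.423 -0.39 ] [ 5.67  1.88 -2.96] [0.48793931 0.12320838 0.15568078]
[ 0.213 -1.39  -0.287] [ 5.56  1.47 -3.34] [0.48790848 0.12319956 0.15566854]
[ 0.28  -1.447 -0.361] [ 4.88  2.34 -4.23] [0.48794152 0.1232034  0.15568113]
[ 0.202 -1.51  -0.324] [ 5.66  1.61 -3.07] [0.48794206 0.12318657 0.1556994 ]
```

Request:
play_rows --steps '[[[0.03, -0.01, -0.02, 0, 0, -0.0015, 0], [0, 0, 0, 0, 0, -0.0015, 0], [0, 0, 0, 0, 0, 0, 0]]]'

```text
t: 13.5
ee_pos: [0.488, 0.1231, 0.1555]
ee_rot: [0.794, 0.608, 0.0, 0.0]
force: [3.0, 1.7, 3.2]
width: 0.0134
finger_force: 62.4
```

```bash
python3 st.py
```

```text
yaw -15.128248269270827 {'t': 13.5, 'ee_pos': [0.488, 0.1231, 0.1555], 'force': [2.953, 1.6657, 3.1847], 'torque': [0.1711, -0.6249, -0.0485], 'width': 0.0134, 'finger_force': 62.3811} [-0.88, 0.09, 0.58, 1.94, -0.05, 1.13, -0.54] tau7 -0.183
```

Request:
play_rows --steps '[[[0.02, -0.01, -0.03, 0, 0, 0, 0], [0, 0, -0.03, 0, 0, 0, 0], [0, 0, -0.03, 0, 0, 0, 0], [0, 0, 0, 0, 0, 0, 0], [0, 0, 0, 0, 0, 0, 0]]]'

```text
t: 13.92
ee_pos: [0.488, 0.123, 0.1534]
ee_rot: [0.794, 0.608, 0.0, -0.0]
force: [1.3, 1.1, 4.9]
width: 0.0131
finger_force: 62.6
```

```bash
python3 st.py
```

```text
yaw -15.09147230828836 {'t': 13.9167, 'ee_pos': [0.488, 0.123, 0.1534], 'force': [1.2683, 1.0512, 4.9449], 'torque': [0.4212, -0.3726, -0.0016], 'width': 0.0131, 'finger_force': 62.6197} [-0.88, 0.09, 0.58, 1.94, -0.05, 1.13, -0.54] tau7 0.021
```

It is down 2.3 mm at only 4.9 N, so it's past the guard height and in the right place. I'll press on.

Request:
play_rows --steps '[[[0, 0, -0.04, 0, 0, 0, 0], [0, 0, -0.04, 0, 0, 0, 0], [0, 0, -0.04, 0, 0, 0, 0], [0, 0, 0, 0, 0, 0, 0]]]'

```text
t: 14.25
ee_pos: [0.488, 0.123, 0.1511]
ee_rot: [0.794, 0.608, 0.0, -0.0]
force: [1.3, 1.2, 6.4]
width: 0.0131
finger_force: 62.9
```

```bash
python3 st.py
```

```text
yaw -15.0898428077234 {'t': 14.25, 'ee_pos': [0.488, 0.123, 0.1511], 'force': [1.2554, 1.183, 6.3758], 'torque': [0.3785, -0.1437, -0.0034], 'width': 0.0131, 'finger_force': 62.8776} [-0.88, 0.09, 0.58, 1.94, -0.06, 1.12, -0.54] tau7 0.029
```

Request:
play_rows --steps '[[[0, 0, -0.04, 0, 0, 0, 0], [0, 0, -0.04, 0, 0, 0, 0], [0, 0, -0.04, 0, 0, 0, 0], [0, 0, -0.03, 0, 0, 0, 0], [0, 0, 0, 0, 0, 0, 0]]]'

```text
t: 14.67
ee_pos: [0.4881, 0.1231, 0.1483]
ee_rot: [0.794, 0.608, 0.0, -0.0]
force: [-0.5, 1.9, 10.0]
width: 0.0136
finger_force: 63.3
```

```bash
python3 st.py
```

```text
yaw -15.09151946697611 {'t': 14.6667, 'ee_pos': [0.4881, 0.1231, 0.1483], 'force': [-0.4582, 1.8635, 10.0307], 'torque': [0.2542, 0.0827, -0.0344], 'width': 0.0136, 'finger_force': 63.328} [-0.88, 0.1, 0.58, 1.95, -0.06, 1.11, -0.54] tau7 0.029
```

Request:
play_rows --steps '[[[0, 0, 0, 0, 0, 0.004, 0], [0, 0, 0, 0, 0, 0.004, 0], [0, 0, 0, 0, 0, 0.004, 0], [0, 0, 0, 0, 0, 0, 0]]]'

```text
t: 15.0
ee_pos: [0.488, 0.1229, 0.1484]
ee_rot: [0.77, 0.638, 0.0, -0.0]
force: [0.3, 0.6, 9.7]
width: 0.013
finger_force: 63.3
```

```bash
python3 st.py
```

```text
yaw -10.682097752658862 {'t': 15.0, 'ee_pos': [0.488, 0.1229, 0.1484], 'force': [0.2531, 0.5914, 9.7499], 'torque': [0.2082, 0.1037, -0.0164], 'width': 0.013, 'finger_force': 63.3085} [-0.87, 0.1, 0.57, 1.95, -0.06, 1.11, -0.46] tau7 0.567
```

Past the stop with no torque. Continuing.

Request:
play_rows --steps '[[[0, 0, 0, 0, 0, 0.006, 0], [0, 0, 0, 0, 0, 0.006, 0], [0, 0, 0, 0, 0, 0.006, 0], [0, 0, 0, 0, 0, 0.006, 0], [0, 0, 0, 0, 0, 0.006, 0]]]'

```text
t: 15.42
ee_pos: [0.4879, 0.1227, 0.1483]
ee_rot: [0.706, 0.708, 0.0, -0.0]
force: [-0.2, 0.9, 8.2]
width: 0.0129
finger_force: 63.4
```

```bash
python3 st.py
```

```text
yaw 0.11873384920707508 {'t': 15.4167, 'ee_pos': [0.4879, 0.1227, 0.1483], 'force': [-0.1795, 0.8925, 8.2025], 'torque': [0.0374, 0.2079, -0.118], 'width': 0.0129, 'finger_force': 63.3564} [-0.86, 0.1, 0.56, 1.95, -0.06, 1.11, -0.27] tau7 -0.879
```

Request:
play_rows --steps '[[[0, 0, 0, 0, 0, 0.006, 0], [0, 0, 0, 0, 0, 0.006, 0], [0, 0, 0, 0, 0, 0.006, 0], [0, 0, 0, 0, 0, 0.006, 0], [0, 0, 0, 0, 0, 0.006, 0]]]'

```text
t: 15.83
ee_pos: [0.4879, 0.1226, 0.1483]
ee_rot: [0.637, 0.771, -0.0, -0.0]
force: [-1.1, 0.9, 9.2]
width: 0.0128
finger_force: 63.4
```

```bash
python3 st.py
```

```text
yaw 10.916033534483162 {'t': 15.8333, 'ee_pos': [0.4879, 0.1226, 0.1483], 'force': [-1.0816, 0.8685, 9.1968], 'torque': [-0.0368, 0.1905, -0.1123], 'width': 0.0128, 'finger_force': 63.3632} [-0.85, 0.1, 0.55, 1.95, -0.06, 1.11, -0.09] tau7 -0.88
```

Request:
play_rows --steps '[[[0, 0, 0, 0, 0, 0.006, 0], [0, 0, 0, 0, 0, 0.006, 0], [0, 0, 0, 0, 0, 0.006, 0], [0, 0, 0, 0, 0, 0.006, 0], [0, 0, 0, 0, 0, 0.006, 0]]]'

```text
t: 16.25
ee_pos: [0.4879, 0.1226, 0.1483]
ee_rot: [0.561, 0.828, -0.0, -0.0]
force: [-0.5, 0.9, 9.2]
width: 0.0129
finger_force: 63.4
```

Request:
play_rows --steps '[[[0, 0, 0, 0, 0, 0.006, 0], [0, 0, 0, 0, 0, 0.006, 0], [0, 0, 0, 0, 0, 0.006, 0], [0, 0, 0, 0, 0, 0.006, 0], [0, 0, 0, 0, 0, 0.006, 0]]]'

```text
t: 16.67
ee_pos: [0.4878, 0.1226, 0.1483]
ee_rot: [0.481, 0.877, -0.0, -0.0]
force: [-2.1, -0.1, 9.8]
width: 0.0129
finger_force: 63.4
```

Request:
play_rows --steps '[[[0, 0, 0.05, 0, 0, 0, 0], [0, 0, 0.1, 0, 0, 0, 0], [0, 0, 0.1, 0, 0, 0, 0], [0, 0, 0.05, 0, 0, 0, 0], [0, 0, 0, 0, 0, 0, 0]]]'

```text
t: 17.08
ee_pos: [0.4877, 0.1226, 0.1539]
ee_rot: [0.482, 0.876, -0.0, -0.0]
force: [-0.1, 0.6, 4.8]
width: 0.0127
finger_force: 62.5
```

```bash
python3 st.py
```

```text
yaw 32.41971194839596 {'t': 17.0833, 'ee_pos': [0.4877, 0.1226, 0.1539], 'force': [-0.0931, 0.6102, 4.7811], 'torque': [-0.0577, -0.1101, 0.0538], 'width': 0.0127, 'finger_force': 62.537} [-0.83, 0.09, 0.53, 1.94, -0.05, 1.13, 0.28] tau7 -0.046
```

Request:
play_rows --steps '[[[0, 0, 0.06, 0, 0, 0, 0], [0, 0, 0.06, 0, 0, 0, 0], [0, 0, 0.04, 0, 0, 0, 0], [0, 0, 0, 0, 0, 0, 0]]]'

```text
t: 17.42
ee_pos: [0.4877, 0.1226, 0.1569]
ee_rot: [0.482, 0.876, -0.0, -0.0]
force: [0.7, -2.3, 1.2]
width: 0.0127
finger_force: 62.2
```

```bash
python3 st.py
```

```text
yaw 32.41649269639454 {'t': 17.4167, 'ee_pos': [0.4877, 0.1226, 0.1569], 'force': [0.7368, -2.3039, 1.2386], 'torque': [-0.1619, -0.1648, 0.0565], 'width': 0.0127, 'finger_force': 62.1739} [-0.83, 0.09, 0.53, 1.94, -0.05, 1.13, 0.28] tau7 -0.027
```

Request:
play_rows --steps '[[[0, 0, 0.1, 0, 0, 0, 0], [0, 0, 0.1, 0, 0, 0, 0], [0, 0, 0.15, 0, 0, 0, 0], [0, 0, 0.15, 0, 0, 0, 0], [0, 0, 0, 0, 0, 0, 0]]]'

```text
t: 17.83
ee_pos: [0.4881, 0.1229, 0.1676]
ee_rot: [0.482, 0.876, 0.0, 0.0]
force: [-0.9, -0.7, -0.5]
width: 0.0131
finger_force: 61.8
```

```bash
python3 st.py
```

```text
yaw 32.422903838319655 {'t': 17.8333, 'ee_pos': [0.4881, 0.1229, 0.1676], 'force': [-0.9254, -0.6526, -0.532], 'torque': [-0.0024, -0.0953, 0.0041], 'width': 0.0131, 'finger_force': 61.8079} [-0.83, 0.07, 0.53, 1.92, -0.04, 1.16, 0.27] tau7 -0.038
```

The cap is off. I'll lift it higher and carry it over the dish.

Request:
play_rows --steps '[[[0, 0, 0.5, 0, 0, 0, 0], [0, 0, 0.6, 0, 0, 0, 0], [0, 0, 0.6, 0, 0, 0, 0], [0, 0, 0.6, 0, 0, 0, 0], [0, 0, 0.2, 0, 0, 0, 0]]]'

```text
t: 18.25
ee_pos: [0.4887, 0.123, 0.2193]
ee_rot: [0.482, 0.876, 0.001, 0.001]
force: [1.0, 0.3, -0.5]
width: 0.013
finger_force: 61.8
```

Request:
play_rows --steps '[[[-0.12, -0.5, 0, 0, 0, 0, 0], [-0.12, -0.93, 0, 0, 0, 0, 0], [-0.12, -0.93, 0, 0, 0, 0, 0], [-0.12, -0.93, 0, 0, 0, 0, 0], [-0.12, -0.93, 0, 0, 0, 0, 0]]]'

```text
t: 18.67
ee_pos: [0.4751, 0.0367, 0.2164]
ee_rot: [0.482, 0.876, -0.0, -0.0]
force: [0.3, -0.6, -1.3]
width: 0.0131
finger_force: 61.8
```

Request:
play_rows --steps '[[[-0.12, -0.93, 0, 0, 0, 0, 0], [-0.12, -0.93, 0, 0, 0, 0, 0], [-0.12, -0.93, 0, 0, 0, 0, 0], [-0.12, -0.93, 0, 0, 0, 0, 0], [-0.12, -0.93, 0, 0, 0, 0, 0]]]'

```text
t: 19.08
ee_pos: [0.4629, -0.0562, 0.2164]
ee_rot: [0.482, 0.876, -0.0, -0.0]
force: [0.7, 1.3, -0.8]
width: 0.0132
finger_force: 61.8
```

Request:
play_rows --steps '[[[-0.12, -0.93, 0, 0, 0, 0, 0], [-0.12, -0.93, 0, 0, 0, 0, 0], [-0.12, -0.93, 0, 0, 0, 0, 0], [-0.1, -0.93, 0, 0, 0, 0, 0], [0, -0.4, 0, 0, 0, 0, 0]]]'

```text
t: 19.5
ee_pos: [0.4533, -0.14, 0.2166]
ee_rot: [0.483, 0.876, -0.0, -0.0]
force: [-0.9, -0.6, -0.3]
width: 0.0128
finger_force: 61.8
```

```bash
python3 - <<'E'
from h import *
exec(open('st.py').read())
a=snap('top','top2')['color']; b=snap('side','side2')['color']
cv2.imwrite('pics/m.png',np.vstack([cv2.resize(a[150:280,230:480],None,fx=2.3,fy=2.3),cv2.resize(b[130:330,200:450],None,fx=2.3,fy=2.3)[:,:575]])[:600+159])
m=cv2.imread('pics/m.png'); cv2.imwrite('pics/m.png',cv2.resize(m,None,fx=.78,fy=.78)); print(m.shape)
E
```

```text
yaw 32.24093626288757 {'t': 19.5, 'ee_pos': [0.4533, -0.14, 0.2166], 'force': [-0.9473, -0.5734, -0.2849], 'torque': [-0.0035, -0.0679, 0.0077], 'width': 0.0128, 'finger_force': 61.8006} [-0.61, -0.07, 0.79, 1.93, 0.05, 1.26, 0.73] tau7 -0.01
(759, 575, 3)
```

View pics/m.png

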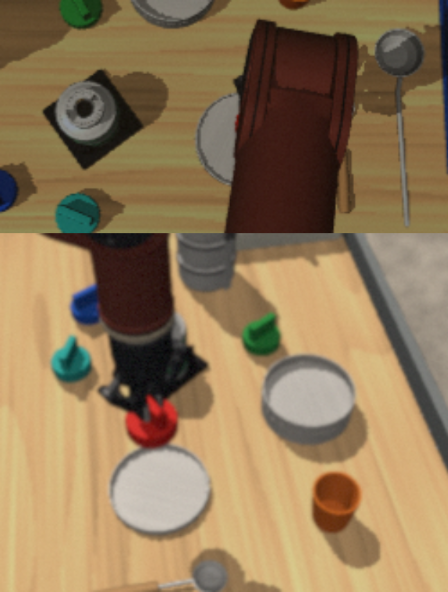

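The flask mouth is open, the cap is held and the dish is still in place. Lowering now.

Request:
play_rows --steps '[[[0.05, 0.08, -0.8, 0, 0, 0, 0], [0, 0, -0.9, 0, 0, 0, 0], [0, 0, -0.9, 0, 0, 0, 0], [0, 0, -0.9, 0, 0, 0, 0], [0, 0, -0.9, 0, 0, 0, 0]]]'

```text
t: 20.02
ee_pos: [0.4556, -0.1339, 0.128]
ee_rot: [0.481, 0.877, 0.0, -0.0]
force: [0.1, -0.1, -2.1]
width: 0.0127
finger_force: 61.9
```

Request:
play_rows --steps '[[[0, 0, -0.9, 0, 0, 0, 0], [0, 0, -0.9, 0, 0, 0, 0], [0, 0, -0.9, 0, 0, 0, 0], [0, 0, -0.8, 0, 0, 0, 0], [0, 0, 0, 0, 0, 0, 0]]]'

```text
t: 20.43
ee_pos: [0.4537, -0.1337, 0.0562]
ee_rot: [0.481, 0.877, -0.001, -0.002]
force: [-0.9, 1.1, -0.6]
width: 0.0134
finger_force: 61.7
```

Request:
play_rows --steps '[[[0, 0, -0.1, 0, 0, 0, 0], [0, 0, -0.1, 0, 0, 0, 0], [0, 0, 0, 0, 0, 0, 0]]]'

```text
t: 20.68
ee_pos: [0.4563, -0.135, 0.0556]
ee_rot: [0.481, 0.877, 0.0, 0.0]
force: [-0.1, -0.1, -1.1]
width: 0.0127
finger_force: 61.7
```

Request:
play_rows --steps '[[[0, 0, -0.2, 0, 0, 0, 0], [0, 0, -0.2, 0, 0, 0, 0], [0, 0, -0.12, 0, 0, 0, 0], [0, 0, 0, 0, 0, 0, 0], [0, 0, 0, 0, 0, 0, 0]]]'

```text
t: 21.1
ee_pos: [0.4556, -0.1354, 0.0446]
ee_rot: [0.482, 0.876, -0.0, -0.0]
force: [-0.3, -0.1, -1.2]
width: 0.0132
finger_force: 61.7
```

Request:
play_rows --steps '[[[0, 0, -0.03, 0, 0, 0, 0], [0, 0, -0.03, 0, 0, 0, 0], [0, 0, 0, 0, 0, 0, 0]]]'

```text
t: 21.35
ee_pos: [0.4558, -0.1354, 0.0435]
ee_rot: [0.482, 0.876, 0.0, 0.0]
force: [-1.5, 0.2, -1.5]
width: 0.0128
finger_force: 61.7
```

Request:
play_rows --steps '[[[0, 0, -0.03, 0, 0, 0, 0], [0, 0, -0.03, 0, 0, 0, 0], [0, 0, 0, 0, 0, 0, 0]]]'

```text
t: 21.6
ee_pos: [0.4557, -0.1353, 0.0422]
ee_rot: [0.482, 0.876, -0.0, -0.0]
force: [0.2, 0.2, -0.7]
width: 0.013
finger_force: 61.7
```

Request:
play_rows --steps '[[[0, 0, -0.03, 0, 0, 0, 0], [0, 0, 0, 0, 0, 0, 0]]]'

```text
t: 21.77
ee_pos: [0.4557, -0.1354, 0.0417]
ee_rot: [0.482, 0.876, -0.0, -0.0]
force: [0.1, 0.4, -1.1]
width: 0.0131
finger_force: 61.8
```

Request:
play_rows --steps '[[[0, 0, -0.03, 0, 0, 0, 0], [0, 0, 0, 0, 0, 0, 0]]]'

```text
t: 21.93
ee_pos: [0.4559, -0.1354, 0.0416]
ee_rot: [0.482, 0.876, 0.0, -0.0]
force: [-2.7, 1.3, 7.5]
width: 0.013
finger_force: 63.2
```

Request:
play_rows --steps '[[[0, 0, -0.025, 0, 0, 0, 0], [0, 0, 0, 0, 0, 0, 0]]]'

```text
t: 22.1
ee_pos: [0.456, -0.1354, 0.0415]
ee_rot: [0.482, 0.876, 0.0, -0.0]
force: [-7.1, 1.1, 18.6]
width: 0.013
finger_force: 64.5
```

Contact with the dish floor. I'll ease off, then open.

Request:
play_rows --steps '[[[0, 0, 0.04, 0, 0, 0, 0], [0, 0, 0, 0, 0, 0, 0]]]'

```text
t: 22.27
ee_pos: [0.4559, -0.1354, 0.0416]
ee_rot: [0.482, 0.876, 0.0, 0.0]
force: [0.0, 0.9, 2.2]
width: 0.0133
finger_force: 62.3
```

Request:
play_rows --steps '[[[0, 0, 0, 0, 0, 0, 0.2], [0, 0, 0, 0, 0, 0, 0.25], [0, 0, 0, 0, 0, 0, 0.35], [0, 0, 0, 0, 0, 0, 0.45], [0, 0, 0, 0, 0, 0, 0.45]]]'

```text
t: 22.68
ee_pos: [0.4557, -0.1354, 0.0414]
ee_rot: [0.482, 0.876, -0.0, -0.0]
force: [0.1, -1.7, -0.0]
width: 0.0385
finger_force: 0.0
```

Request:
play_rows --steps '[[[0, 0, 0, 0, 0, 0, 0.6], [0, 0, 0, 0, 0, 0, 0.6], [0, 0, 0.2, 0, 0, 0, 0.6], [0, 0, 0.4, 0, 0, 0, 0.6], [0, 0, 0.6, 0, 0, 0, 0.6]]]'

```text
t: 23.1
ee_pos: [0.4551, -0.1355, 0.0656]
ee_rot: [0.482, 0.876, -0.001, -0.001]
force: [-0.8, -0.3, 1.1]
width: 0.0513
finger_force: 0.0
```

Request:
play_rows --steps '[[[0, 0, 0.8, 0, 0, 0, 0.6], [0, 0, 0.8, 0, 0, 0, 0.6], [0, 0, 0.8, 0, 0, 0, 0.6], [0, 0, 0.8, 0, 0, 0, 0.6], [0, 0, 0.8, 0, 0, 0, 0.6]]]'

```text
t: 23.52
ee_pos: [0.4557, -0.1357, 0.1469]
ee_rot: [0.482, 0.876, 0.0, 0.0]
force: [-0.1, 0.2, 0.2]
width: 0.0512
finger_force: 0.0
```

Request:
play_rows --steps '[[[0, 0, 0.8, 0, 0, 0, 0.6], [0, 0, 0.5, 0, 0, 0, 0.6], [0, 0, 0, 0, 0, 0, 0.6], [0, 0, 0, 0, 0, 0, 0.6]]]'

```text
t: 23.85
ee_pos: [0.456, -0.1353, 0.1716]
ee_rot: [0.482, 0.876, 0.0, 0.0]
force: [0.5, -0.3, -0.7]
width: 0.0511
finger_force: 0.0
```

```bash
python3 - <<'E'
from h import *
a=snap('wrist','w9')['color']; b=snap('side','side9')['color']
cv2.imwrite('pics/n.png',cv2.resize(np.vstack([a,b]),None,fx=.75,fy=.75))
E
```

```text
(no output)
```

View pics/n.png

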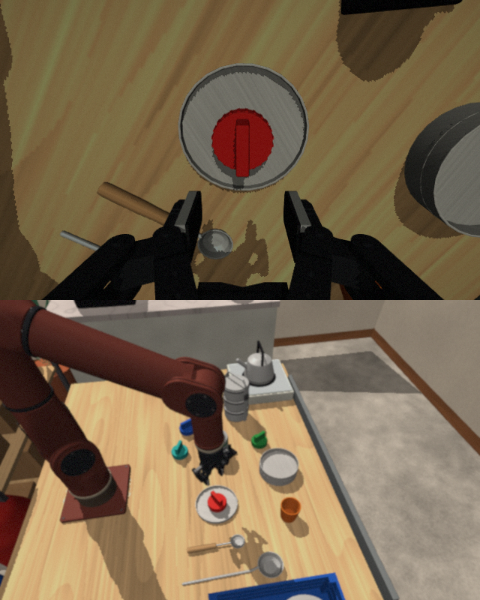

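The cap stands upright near the middle of the dish, wholly inside it, the gripper is clear, and nothing else has moved.

```bash
python3 -c "
from station import *
print(finish_job())"
```

```text
the job is handed in; nothing more can be done
None
```

The job is handed in: the red cap is off the flask and stands grip-up, wholly inside the dish, with the gripper clear and nothing else seen to have moved; the first press met resistance at about 1.6 mm (8.8 N), so I backed off, felt the stop again and pressed through freely.

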